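# Refit a dehydrator's fan wheel and spin it by hand

### The job

The fan wheel of the food dehydrator has been off for cleaning. Take it by its middle knob, put it on the drive shaft, feel for the angle at which its cross slot goes over the two drive lugs and lower it fully home before you take your hand off it. Then turn the fitted wheel by hand through at least one full turn, either way, to check that it runs freely with the shaft, never bearing hard on it, and leave it at rest, fully home, with the other things where they were.

Things in the scene. Friction and masses are not known exactly. Their poses are not given: they have to be found in the camera images.
- dryer: Black round food dehydrator base, 208 mm across, fixed to the worktop. Origin under its centre, z up. Deck at 28 mm height; round it a 4 mm thick rim that rises to 42 mm (inside radius 100 mm). The drive shaft stands upright in its middle.
- shaft_seat (a point): On the shaft axis, at the top of the shaft's 38 mm wide steel flange, 38 mm above the worktop: here comes the centre of the wheel's underside when it is fully home. Fixed to the base: its axes do not show the lugs' direction. In the middle a steel nose 11.2 mm across rises to 29 mm above the flange, its last 5 mm tapering to 4 mm.
- shaft (a joint): Turn of the drive shaft in rad, 0 at the start, + anticlockwise from above, counts on past full turns; friction of about 0.07 N m holds it where it is left. The lugs are a brass bar across it, 32 mm long, 7 mm wide, tops 9 mm above the flange. The bar turns with the shaft; its direction at the start differs each time and is not measured: find it by eye or feel.
- impeller: White loose plastic fan wheel, about 0.3 kg. Origin at the centre of its flat underside, z up. Disc 164 mm across, 4 mm thick. Four upright radial blades, 4 mm thick, 22 to 78 mm from the axis, tops 25 mm above the underside, at 45 (the orange one), 135, 225, 315 degrees from its own x axis. Hub 44 mm across, to 34 mm height.
- impeller_knob (a point): Grip point on the wheel's axis, 52 mm above its underside, mid-knob (round, 31 mm across, from 37 to 66 mm height). In the hub's underside: a cross slot 11 mm wide, 10 mm deep, along the wheel's own x and y (fits the bar every 90 degrees, within about 7 degrees), and above it a 15 mm bore to 32 mm depth for the nose. Out of line the wheel stands on the lugs, 9 mm too high.
- tea_mug: White mug with a handle, 97 mm high, bystander. Origin at its underside.
- relish_dish: White scalloped oval dish, 108x173x49 mm, bystander. Origin at its underside.
- polish_tin: Round patterned green tin, 67 mm across, 44 mm high, bystander. Origin at its underside.
- match_box: Red match box, 36x53x15 mm, bystander. Origin at its underside.
- jigger: Metal double jigger, 43 mm across, 70 mm high, bystander. Origin at its underside.

How it is judged:
On the way, in this order (a step that is already met when the one before it is completed fails the run):
1. The fan wheel is fully home on the drive shaft: its underside within 3 mm of the flange in height and 3 mm of the axis, level (z of impeller in the frame of shaft_seat below 0.003 m and horizontal distance between impeller and shaft_seat below 0.003 m and angle between impeller's own z axis and vertical below 0.06 rad), for 0.2 s.
2. With the wheel home, the shaft has been turned a full turn (at least 6.1 rad from its start, either way) ((value of joint shaft above 6.1 rad or value of joint shaft below -6.1 rad) and z of impeller in the frame of shaft_seat below 0.003 m), for 0.1 s.
At the end, for the whole second after the job is handed in: The fan wheel sits fully home on the drive shaft (underside within 3 mm of the flange top, axis within 3 mm, tilted less than 0.06 rad), at rest, after the shaft has made a full turn with it; the other things are within 30 mm of where they stood (all of step 1 and z of impeller in the frame of shaft_seat above -0.004 m and angular speed of impeller below 0.1 rad/s and linear speed of impeller below 0.02 m/s); the robot touches nothing.
It fails at once if The fan wheel is pressed on the dehydrator or its shaft with more than 35 N (contact force between impeller and dryer above 35 N).
It fails at once if The hand leaves the fan wheel (grasp point over 50 mm from the middle of the knob) while it stands on the shaft but is over 5 mm short of home (distance between the grasp point and impeller_knob above 0.05 m and horizontal distance between impeller and shaft_seat below 0.03 m and z of impeller in the frame of shaft_seat above 0.005 m).
It fails at once if The mug, dish, tin, match box or jigger is moved more than 30 mm (distance of any of tea_mug, relish_dish, polish_tin, match_box, jigger from where it was at the start of the episode above 0.03 m).
It also fails if it takes over 72 s, if anything falls off the work surface, if the arm or the gripper's body presses on something with over 40 N, if the wrist force passes 120 N, or if a joint passes its speed limit or range.

### The arm

A 6-joint arm with a two-finger parallel gripper is mounted at the origin on a cart in front of the work surface, level with it; the furniture and walls round the work are solid. World frame = base frame: x ahead of the robot, y to its left, z up, the work surface at z = 0. Lengths are in m, angles in rad, forces in N, time in s.
With the tool pointing down it reaches from about 0.35 to 0.775 m from the base axis. Payload 5.5 kg.
Tool frame: the origin (TCP) lies at the very end of the fingers, on their centre line; the grasp point (between the pads) lies 19 mm behind it (env.grip_point_offset is the distance from the TCP to the grasp point, in m); z points along the fingers, y is the line along which they close (so a half turn about z gives the same grasp; the last joint's range is limited). The gripper opens to 85 mm and grips with 20 to 120 N. Pads are 22 mm wide; open, the fingers measure 114 mm over their backs; the gripper's body (76 mm by 85 mm) begins 54 mm behind the grasp point. The pads swing forward as they close: fully open they stand 13 mm farther back than shut.
Start: joints at [-1.357, 0.313, 0.046, 1.304, 0, 1.431], TCP at [0.199, -0.539, 0.231] pointing down, gripper open.
Joint ranges: [-2.76, 2.76], [-0.86, 1.69], [-1.03, 1.26], [-2.2, 2.34], [-1.47, 1.5], [-3.14, 3.14]. Speed limits (rad/s): [2.57, 2.57, 3.14, 3.14, 3.14, 3.14].

### API

Orientations are given as a unit quaternion [w, x, y, z].
In Python, from workcell import sensors, imaging, workorder, env gives the robot as it stands.
- The arm moves only by the shell command python3 -m handwheel 'ROWS' [FORCE]. ROWS is JSON, a list of rows, each a list of 5 numbers: the shift along the tool's x, y, z in mm, then the turn about the tool's z in rad, then the opening, from 0 (shut) to 1 (fully open). A call has 1 to 8 rows; each row is the pose to reach, as a shift and turn from the pose commanded when the call began, along the tool's axes at that moment; what a row does not reach only later rows make up. A row lasts 1/10 s, in which the tool goes at most 50 mm and 8.59 degrees, less where a joint would pass 70% of its speed; a pose out of reach is approached as far as the arm can. A call with a gripper value outside its range is refused whole. The fingers move at their own pace and stop on an object; FORCE is the grip in N (left out, the last holds). Time passes only in rows, so rows that repeat a pose let the fingers close. It gives the time, the measured TCP pose, the force, the opening and the grip force at its end, in the units of the state.
- sensors.get_state(): the state, without advancing time (a new reading comes with each control period).
- imaging.read_camera(name): name is "scene" or "top" or "wrist"; returns a dict with "color" (400x640x3 uint8, blue, green, red), "z_map" (400x640 float32, m along the optical axis (not along the pixel's ray), 0 where there is no reading), "fx", "fy", "cx", "cy" (pixels), "k1" (the pictures are not rectified: a ray, as slopes to the right and down, at radius r is drawn at 1 + k1 r^2 times it, then the intrinsics apply), "xyz" and "rotation" of the camera in the world. Camera axes: x right, y down, z forward; pixel columns grow to the right and rows downward; lengths in m; the calibration is good to about 2 mm. A picture is of the moment at which its call begins.
- workorder.hand_in(): hands the job in; it is judged then, once.
The state is a dict: "clock": time; "joint_pos": joint angles; "qvel": joint speeds; "tau": joint torques, N m; "tcp_pos": TCP position; "orientation": TCP orientation; "wrist_force": force on the tool from outside, world axes, zero at the start; "ft_torque": the same for the moment, N m; "finger_gap": finger opening in m; "grip_force": force on a finger pad.
Only numpy, scipy, OpenCV 4.12 (cv2) and the standard library are available. Lean on these libraries where they do the work, as an engineer would, in place of code of your own. Each camera call takes 0.05 s, during which the arm holds its last target. There are 200 camera calls.

## Working session

There is one attempt and no reset: what is moved stays moved. The work goes in short steps, Python scripts to look and compute and a shell command to move; the robot and the scene stay as the last step left them, time stands still between calls to the robot, and variables do not carry over. Pictures are saved under pics/ and viewed, at most 10 in all, crops included, and the job is handed in when it is done.

```bash
mkdir -p pics; ls; cat > h.py <<'E'
import numpy as np, cv2
from workcell import sensors, imaging, workorder, env
def cast(c,u,v,z):
    p=np.array([(u-c["cx"])/c["fx"],(v-c["cy"])/c["fy"]]); d=p.copy()
    for _ in range(20): d=p/(1+c["k1"]*(d@d))
    R=np.array(c["rotation"]).reshape(3,3) if np.size(c["rotation"])==9 else None
    if R is None:
        from scipy.spatial.transform import Rotation as Ro
        q=c["rotation"]; R=Ro.from_quat([q[1],q[2],q[3],q[0]]).as_matrix()
    o=np.array(c["xyz"]); r=R@np.array([d[0],d[1],1]); return o+r*(z-o[2])/r[2]
E
python3 - <<'E'
from h import *
for n in ("top","scene"):
    c=imaging.read_camera(n); cv2.imwrite(f"pics/{n}1.png",c["color"]); np.save(n+".npy",c,allow_pickle=True)
    print(n,{k:c[k] for k in c if k not in("color","z_map")})
s=sensors.get_state(); print(s, env.grip_point_offset)
E
```

```text
pics
top {'fx': 397.7699580618162, 'fy': 397.7699580618162, 'cx': 315.71206271848996, 'cy': 197.86757992750216, 'k1': -0.09168286145218456, 'xyz': array([ 0.24011591, -0.00970789,  1.41823   ]), 'rotation': array([ 0.07132634, -0.69282654,  0.71428439, -0.06856926])}
scene {'fx': 499.86736570006025, 'fy': 499.86736570006025, 'cx': 311.0086753675178, 'cy': 194.87245329724897, 'k1': -0.0699836624491313, 'xyz': array([-0.43914677,  1.10536523,  1.26454308]), 'rotation': array([ 0.14579022, -0.3225328 ,  0.84644849, -0.39779738])}
{'clock': 0.1, 'joint_pos': array([-1.35661460e+00,  3.13940900e-01,  4.50516836e-02,  1.30358597e+00,
        4.43570164e-06,  1.43118933e+00]), 'qvel': array([ 0.00021683, -0.00315137,  0.00257973,  0.00164444, -0.00144152,
       -0.00060637]), 'tau': array([ 2.18031768e-03, -4.81722951e+01,  2.99245369e+01,  1.27310038e-02,
       -1.59753426e-04, -1.44307597e-05]), 'tcp_pos': array([ 0.19909907, -0.53893003,  0.23047243]), 'orientation': array([-8.38929384e-04,  9.84394602e-01,  1.75973188e-01, -2.90765766e-05]), 'wrist_force': array([ 0.12603274,  0.13832835, -0.19744892]), 'ft_torque': array([-0.03950797, -0.06822026,  0.03516779]), 'grip_force': 0.0, 'finger_gap': 0.0853638613679603} 0.0187
```

View pics/top1.png

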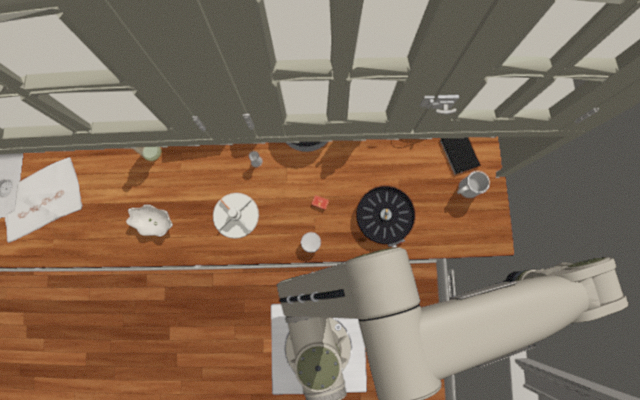

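View pics/scene1.png

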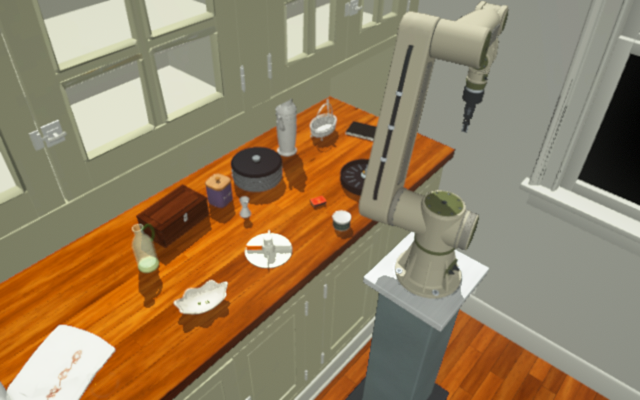

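The top view shows the wheel at about (236,216), the base at (386,215), the matchbox at (320,203), the tin at (310,242) and the jigger at (256,160). Next I turn these into positions.

```bash
cat > m.py <<'E'
from h import *
c=np.load("top.npy",allow_pickle=True).item(); im=c["color"]; hsv=cv2.cvtColor(im,cv2.COLOR_BGR2HSV)
def blob(m,x,y,r):
    k=np.zeros_like(m); cv2.circle(k,(x,y),r,255,-1); m=m&k
    cs,_=cv2.findContours(m,cv2.RETR_EXTERNAL,cv2.CHAIN_APPROX_NONE); q=max(cs,key=cv2.contourArea); return q
w=blob(cv2.inRange(hsv,(0,0,130),(180,70,255)),236,216,32); e=cv2.fitEllipse(w); print("wheel",e)
p=cast(c,*e[0],0.004); print(p, cast(c,e[0][0]+e[1][0]/2,e[0][1],.004)-p)
d=blob(cv2.inRange(hsv,(0,0,0),(180,255,70)),386,215,36); e=cv2.fitEllipse(cv2.convexHull(d)); print("dryer",e)
p=cast(c,*e[0],0.042); print(p, cast(c,e[0][0]+e[1][0]/2,e[0][1],.042)-p)
for n,u,v,z in (("match",320,203,.015),("tin",310,242,.044),("mug",475,184,.09),("jig",256,160,.07),("dish",150,221,.04)): print(n,cast(c,u,v,z).round(3))
a=cv2.resize(im[180:252,200:272],(400,400),interpolation=cv2.INTER_CUBIC);b=cv2.resize(im[180:252,350:422],(400,400),interpolation=cv2.INTER_CUBIC)
cv2.imwrite("pics/crop1.png",np.hstack([a,b]))
E
python3 m.py
```

```text
wheel ((235.78126525878906, 215.61375427246094), (42.547542572021484, 46.27741241455078), 50.66702651977539)
[0.46778599 0.28218675 0.004     ] [-0.00227453 -0.07728007  0.        ]
dryer ((383.9924621582031, 215.94935607910156), (56.96803665161133, 62.36588668823242), 43.379207611083984)
[ 0.44448337 -0.24562315  0.042     ] [-0.00328171 -0.10049272  0.        ]
match [ 0.503 -0.023  0.015]
tin [0.361 0.016 0.044]
mug [ 0.539 -0.563  0.09 ]
jig [0.654 0.199 0.07 ]
dish [0.451 0.584 0.04 ]
```

View pics/crop1.png

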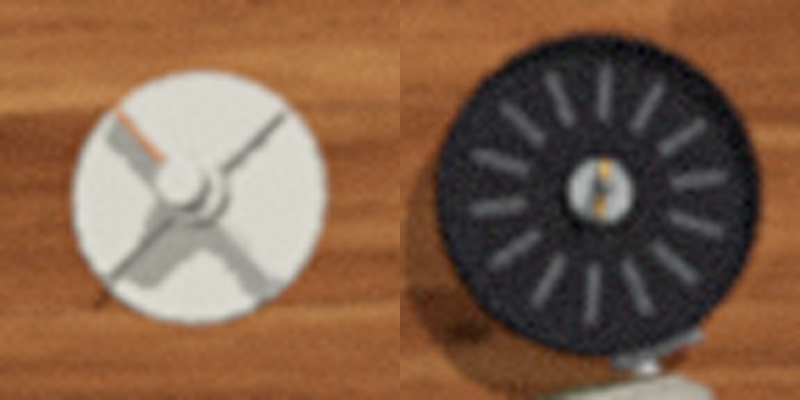

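The wheel disc is centred on crop pixel (199,197), with the orange blade to the upper left. The brass bar runs almost vertically in the picture, about (598,208) to (605,165). Next is a closer look at the shaft with the wrist camera.

```bash
cat >> h.py <<'E'
from scipy.spatial.transform import Rotation as Ro
def rot(q): return Ro.from_quat([q[1],q[2],q[3],q[0]]).as_matrix()
def shift(x,y,z):
    s=sensors.get_state(); R=rot(s["orientation"]); print("tool shift mm",(1000*R.T@(np.array([x,y,z])-s["tcp_pos"])).round(1),"q6",s["joint_pos"][5].round(3),"yaw x",np.arctan2(R[1,0],R[0,0]).round(3), "clock",s["clock"])
def proj(c,P):
    p=rot(c["rotation"]).T@(np.array(P)-c["xyz"]); p=p[:2]/p[2]; p=p*(1+c["k1"]*(p@p)); return p*[c["fx"],c["fy"]]+[c["cx"],c["cy"]]
E
python3 - <<'E'
from h import *
c=imaging.read_camera("wrist"); s=sensors.get_state(); R=rot(s["orientation"])
print("cam in tool",R.T@(c["xyz"]-s["tcp_pos"]), R.T@rot(c["rotation"]), c["fx"])
t=np.load("top.npy",allow_pickle=True).item()
print("shaft",cast(t,385.7,213.9,.043)); w=lambda u,v:(200+(u+.5)*.18-.5,180+(v+.5)*.18-.5)
print("knob",cast(t,*w(185,182),.066),"disc",cast(t,*w(199,197),.004))
a=cast(t,*w(598+-400+833.33,208),.047);b=cast(t,*w(605-400+833.33,165),.047);print("bar",a,b,np.arctan2(*(b-a)[1::-1]))
o=cast(t,*w(118,112),.025);print("orange",o, np.arctan2(*(o-cast(t,*w(199,197),.004))[1::-1]))
shift(0.40,-0.255,0.26)
E
```

```text
cam in tool [ 8.33271229e-02  7.80544473e-06 -1.41846082e-01] [[-5.52008605e-04 -9.48130463e-01 -3.17880986e-01]
 [ 9.99999814e-01 -4.40804562e-04 -4.21756177e-04]
 [ 2.59756490e-04 -3.17881159e-01  9.48130530e-01]] 332.63279590134624
shaft [ 0.45139088 -0.25191031  0.043     ]
knob [0.46953174 0.27958072 0.066     ] disc [0.46988754 0.28355717 0.004     ]
bar [ 0.43979435 -0.24886073  0.047     ] [ 0.46700085 -0.25501676  0.047     ] -0.22252337597273542
orange [0.52367088 0.33260375 0.025     ] 0.7393665603750816
tool shift mm [ 286.9 -196.9  -29.1] q6 1.431 yaw x 0.354 clock 0.15
```

```bash
python3 -m handwheel '[[40,-22,0,0,1],[85,-46,0,0,1],[130,-70,5,0,1],[175,-95,10,0,1],[220,-120,15,0,1],[260,-142,20,0,1],[300,-164,25,0,1],[335,-182,31,0,1]]'
python3 -m handwheel '[[0,0,0,0,1],[0,0,0,0,1]]'
python3 - <<'E'
from h import *
c=imaging.read_camera("wrist"); np.save("w1.npy",c,allow_pickle=True); cv2.imwrite("pics/w1.png",c["color"])
print(proj(c,(.45,-.252,.047))); shift(.468,.282,.2)
E
```

```text
clock: 0.95
tcp_pos: [0.4515, -0.2504, 0.2001]
orientation: [-0.0, 0.984, 0.177, 0.0]
wrist_force: [0.3, -0.3, 0.3]
finger_gap: 0.0854
grip_force: 0.0
clock: 1.15
tcp_pos: [0.4506, -0.2518, 0.1999]
orientation: [-0.0, 0.984, 0.177, -0.0]
wrist_force: [-0.6, 0.1, 0.6]
finger_gap: 0.0854
grip_force: 0.0
[313.88885063 189.22502677]
tool shift mm [ 202.3 -495.2    0. ] q6 2.12 yaw x 0.354 clock 1.2
```

View pics/w1.png

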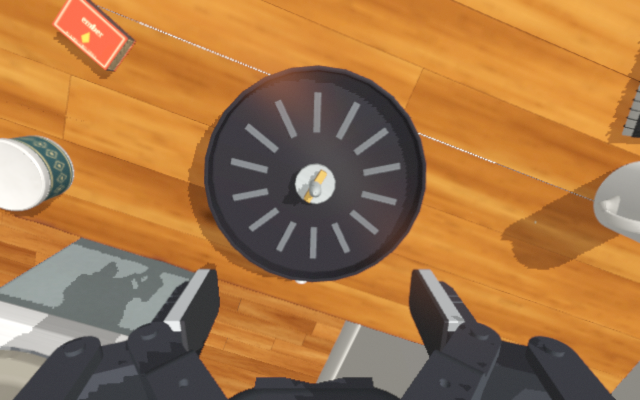

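The flange is at about (315,184), with the brass bar slanting from about (306,202) to (325,171). Masks will give exact values, and I move toward the wheel in the same step.

```bash
python3 - <<'E'
from h import *
c=np.load("w1.npy",allow_pickle=True).item(); im=c["color"]; hsv=cv2.cvtColor(im,cv2.COLOR_BGR2HSV)
k=np.zeros(im.shape[:2],np.uint8); cv2.circle(k,(315,184),30,255,-1)
f=cv2.inRange(hsv,(0,0,90),(180,255,255))&k
cs,_=cv2.findContours(f,cv2.RETR_EXTERNAL,cv2.CHAIN_APPROX_NONE); q=cv2.convexHull(max(cs,key=cv2.contourArea)); e=cv2.fitEllipse(q); print(e, cast(c,*e[0],.038), np.linalg.norm(cast(c,e[0][0]+20,e[0][1],.038)-cast(c,*e[0],.038)))
b=cv2.inRange(hsv,(12,110,80),(32,255,255))&k; ys,xs=np.nonzero(b)
P=np.array([cast(c,u,v,.047)[:2] for u,v in zip(xs,ys)]); m=P.mean(0); U,S,V=np.linalg.svd(P-m); d=V[0]; t=(P-m)@d
print("bar",m,len(P),t.min(),t.max(),"mid",m+d*(t.min()+t.max())/2,np.arctan(d[1]/d[0]))
d=cv2.inRange(hsv,(0,0,0),(180,255,85)); k[:]=0; cv2.circle(k,(315,174),125,255,-1); 
cs,_=cv2.findContours(d&k,cv2.RETR_EXTERNAL,cv2.CHAIN_APPROX_NONE);e=cv2.fitEllipse(cv2.convexHull(max(cs,key=cv2.contourArea)));print("rim",e,cast(c,*e[0],.042))
E
python3 -m handwheel '[[20,-46,0,0,1],[40,-92,0,0,1],[60,-138,0,0,1],[80,-184,0,0,1],[95,-230,0,0,1],[110,-276,0,0,1],[125,-322,0,0,1],[140,-365,0,0,1]]'
python3 -m handwheel '[[20,-40,0,0,1],[40,-80,0,0,1],[60,-120,0,0,1],[62,-130,0,0,1],[62,-130,0,0,1],[62,-130,0,0,1]]'
python3 - <<'E'
from h import *
c=imaging.read_camera("wrist"); np.save("w2.npy",c,allow_pickle=True); cv2.imwrite("pics/w2.png",c["color"])
print(proj(c,(.468,.282,.004)),proj(c,(.468,.282,.066))); shift(.468,.282,.2)
E
```

```text
((315.122314453125, 183.12232971191406), (40.86773681640625, 41.060916900634766), 70.75418853759766) [ 0.4536008  -0.25190057  0.038     ] 0.01885406696080515
bar [ 0.45438281 -0.25162504] 134 -0.01467417170181372 0.018172727528269317 mid [ 0.45266004 -0.25132164] -0.17432321697485745
rim ((314.4301452636719, 173.85923767089844), (213.3450927734375, 221.52259826660156), 85.51850891113281) [ 0.46262761 -0.24783775  0.042     ]
clock: 2.0
tcp_pos: [0.4553, 0.1385, 0.2007]
orientation: [0.0, 0.985, 0.175, 0.0]
wrist_force: [1.7, -0.6, -0.5]
finger_gap: 0.0852
grip_force: 0.0
clock: 2.6
tcp_pos: [0.4725, 0.2697, 0.2002]
orientation: [-0.004, 0.983, 0.183, -0.001]
wrist_force: [-0.0, 0.4, 0.3]
finger_gap: 0.0855
grip_force: 0.0
[302.68722751 177.09911506] [299.85575755 194.26865331]
tool shift mm [  0.2 -13.2   0.4] q6 3.14 yaw x 0.368 clock 2.65
```

View pics/w2.png

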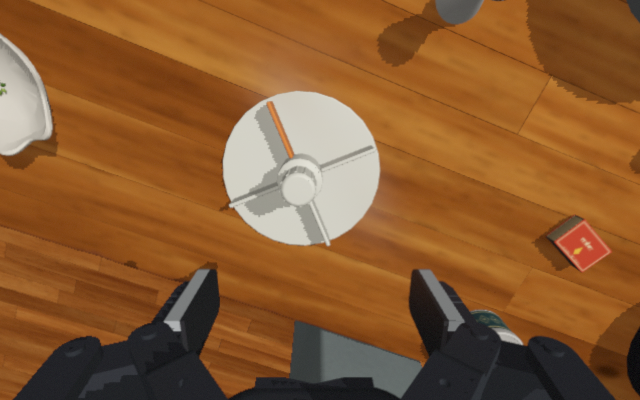

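The wheel disc is centred at about (301,168), the orange blade runs from (290,157) to (270,104), and the knob top is at about (299,186). q6 is at its upper limit, so I turn it back before the grasp.

```bash
python3 - <<'E'
from h import *
c=np.load("w2.npy",allow_pickle=True).item(); im=c["color"]; hsv=cv2.cvtColor(im,cv2.COLOR_BGR2HSV)
k=np.zeros(im.shape[:2],np.uint8); cv2.circle(k,(301,168),95,255,-1)
o=cv2.inRange(hsv,(5,100,120),(14,255,255)); k2=np.zeros_like(k); cv2.circle(k2,(301,168),72,255,-1)
f=cv2.inRange(hsv,(0,0,100),(180,60,255))&k; f=cv2.morphologyEx(f,cv2.MORPH_OPEN,np.ones((5,5)))
cs,_=cv2.findContours(f,cv2.RETR_EXTERNAL,cv2.CHAIN_APPROX_NONE); q=cv2.convexHull(max(cs,key=cv2.contourArea)); e=cv2.fitEllipse(q)
m=cast(c,*e[0],.004); print(e,"disc",m,[np.linalg.norm(cast(c,e[0][0]+e[1][0]/2*a,e[0][1]+e[1][0]/2*b,.004)-m) for a,b in((1,0),(0,1))])
ys,xs=np.nonzero(o&k2); P=np.array([cast(c,u,v,.025)[:2] for u,v in zip(xs,ys)]); a=P.mean(0); U,S,V=np.linalg.svd(P-a,full_matrices=False); d=V[0]; t=(P-a)@d
print(len(P),"orange",a,t.min(),t.max(),np.arctan2(d[1],d[0]),np.arctan2(*(a-m[:2])[::-1]))
print("knob top",cast(c,299,187,.066)); shift(m[0],m[1],.06)
E
```

```text
((300.73516845703125, 167.87364196777344), (153.98684692382812, 157.2864227294922), 106.12725067138672) disc [0.47644196 0.28729686 0.004     ] [np.float64(0.079425974872043), np.float64(0.08752525774056898)]
355 orange [0.5080948  0.31817418] -0.025160856648892168 0.027444461738124048 -2.3957635321515287 0.7729966451030091
knob top [0.47385829 0.28494849 0.066     ]
tool shift mm [ 10.1 -14.  140.4] q6 3.14 yaw x 0.368 clock 2.65
```

```bash
python3 -m handwheel '[[0,0,0,-0.14,1],[0,0,0,-0.28,1],[0,0,0,-0.42,1],[0,0,0,-0.56,1],[0,0,0,-0.7,1],[0,0,0,-0.84,1],[0,0,0,-0.98,1],[0,0,0,-1.0,1]]'
python3 -c "
from h import *
shift(.47,.283,.06)"
```

```text
clock: 3.45
tcp_pos: [0.4726, 0.2698, 0.2006]
orientation: [-0.004, 0.775, 0.632, 0.001]
wrist_force: [-0.6, 0.8, -0.0]
finger_gap: 0.0855
grip_force: 0.0
tool shift mm [ 11.5  -4.5 140.7] q6 2.139 yaw x 1.369 clock 3.45
```

```bash
python3 -m handwheel '[[13,-2,12,-0.14,1],[13,-2,25,-0.28,1],[13,-2,38,-0.42,1],[13,-2,50,-0.56,1],[13,-2,62,-0.7,1],[13,-2,74,-0.84,1],[13,-2,80,-0.98,1],[13,-2,86,-1.12,1]]'
python3 -c "
from h import *
shift(.473,.284,.036)"
```

```text
clock: 4.25
tcp_pos: [0.4727, 0.2841, 0.114]
orientation: [-0.003, 0.319, 0.948, 0.003]
wrist_force: [0.6, 0.5, -0.2]
finger_gap: 0.0856
grip_force: 0.0
tool shift mm [-0.9 -0.2 78. ] q6 1.041 yaw x 2.491 clock 4.25
```

```bash
python3 -m handwheel '[[0,0,20,-0.14,1],[0,0,40,-0.28,1],[0,0,58,-0.42,1],[0,0,70,-0.45,1],[0,0,78,-0.45,1],[0,0,78,-0.45,1]]'
python3 -m handwheel '[[0,0,0,0,0.2],[0,0,0,0,0.2],[0,0,0,0,0.2],[0,0,0,0,0.2],[0,0,0,0,0.2]]' 20
python3 -c "
from h import *
shift(.473,.284,.036)"
```

```text
clock: 4.85
tcp_pos: [0.472, 0.2852, 0.0356]
orientation: [-0.003, 0.102, 0.995, 0.003]
wrist_force: [-0.6, 0.1, -0.1]
finger_gap: 0.0855
grip_force: 0.0
clock: 5.35
tcp_pos: [0.4729, 0.286, 0.0371]
orientation: [-0.001, 0.101, 0.995, 0.004]
wrist_force: [-0.3, -0.6, 3.6]
finger_gap: 0.0302
grip_force: 20.4
tool shift mm [-0.5 -1.9  1.1] q6 0.596 yaw x 2.94 clock 5.35
```

The knob is held at a 30.2 mm gap. I'll regrasp across the other axis, 4 mm higher, so the grip is centred both ways.

```bash
python3 -m handwheel '[[0,0,0,0,0.7],[0,0,0,0,0.8],[0,0,-4,0.14,0.8],[0,0,-4,0.28,0.8],[0,0,-4,0.42,0.8],[0,0,-4,0.56,0.8],[0,0,-4,0.7,0.8],[0,0,-4,0.84,0.8]]'
python3 -m handwheel '[[0,0,0,0.14,0.8],[0,0,0,0.28,0.8],[0,0,0,0.42,0.8],[0,0,0,0.56,0.8],[0,0,0,0.7,0.8],[0,0,0,0.73,0.8],[0,0,0,0.73,0.8]]'
python3 -m handwheel '[[0,0,0,0,0.5],[0,0,0,0,0.2],[0,0,0,0,0.2],[0,0,0,0,0.2],[0,0,0,0,0.2],[0,0,0,0,0.2]]' 40
python3 -c "
from h import *
shift(.453,-.2517,.2)"
```

```text
clock: 6.15
tcp_pos: [0.4723, 0.2859, 0.0401]
orientation: [-0.004, 0.5, 0.866, 0.003]
wrist_force: [0.6, -0.1, -0.9]
finger_gap: 0.0683
grip_force: 0.0
clock: 6.85
tcp_pos: [0.4724, 0.2859, 0.0402]
orientation: [-0.004, 0.774, 0.634, 0.001]
wrist_force: [0.2, 0.3, 0.4]
finger_gap: 0.0683
grip_force: 0.0
clock: 7.45
tcp_pos: [0.4724, 0.2859, 0.0405]
orientation: [-0.004, 0.774, 0.633, 0.001]
wrist_force: [-2.0, 0.6, 3.7]
finger_gap: 0.0298
grip_force: 40.3
tool shift mm [-529.6   87.  -163.8] q6 2.165 yaw x 1.371 clock 7.45
```

```bash
python3 -m handwheel '[[0,0,-8,0,0.2],[0,0,-25,0,0.2],[0,0,-50,0,0.2],[0,0,-75,0,0.2],[-25,4,-100,0,0.2],[-60,10,-105,0,0.2],[-100,16,-105,0,0.2],[-140,23,-105,0,0.2]]' 60
python3 -m handwheel '[[-45,7,0,0,0.2],[-90,15,0,0,0.2],[-135,22,0,0,0.2],[-180,30,0,0,0.2],[-225,37,0,0,0.2],[-270,44,0,0,0.2],[-315,52,0,0,0.2],[-345,57,0,0,0.2]]'
python3 -m handwheel '[[-15,2,0,0.07,0.2],[-30,4,0,0.15,0.2],[-40,6,0,0.15,0.2],[-40,6,0,0.15,0.2],[-40,6,0,0.15,0.2]]'
python3 - <<'E'
from h import *
c=imaging.read_camera("wrist"); np.save("w3.npy",c,allow_pickle=True); cv2.imwrite("pics/w3.png",c["color"])
s=sensors.get_state(); print(s["tcp_pos"],s["orientation"],s["wrist_force"],s["ft_torque"]); shift(.453,-.2517,.1)
E
```

```text
clock: 8.25
tcp_pos: [0.4672, 0.1421, 0.1446]
orientation: [-0.004, 0.774, 0.633, 0.001]
wrist_force: [0.4, -1.1, -3.5]
finger_gap: 0.0293
grip_force: 59.6
clock: 9.05
tcp_pos: [0.4543, -0.2093, 0.1416]
orientation: [-0.004, 0.775, 0.632, 0.001]
wrist_force: [0.0, 0.4, -1.8]
finger_gap: 0.0294
grip_force: 59.6
clock: 9.55
tcp_pos: [0.4524, -0.2461, 0.141]
orientation: [-0.005, 0.819, 0.574, 0.001]
wrist_force: [-0.5, 0.2, -2.3]
finger_gap: 0.0291
grip_force: 59.6
[ 0.45243507 -0.24574616  0.14107294] [-0.00460459  0.81904587  0.57370872  0.00098098] [ 0.23883001  0.91197304 -2.95040513] [-0.01261237 -0.02304601 -0.01889683]
tool shift mm [-5.7  2.8 41. ] q6 1.263 yaw x 1.222 clock 9.6
```

View pics/w3.png

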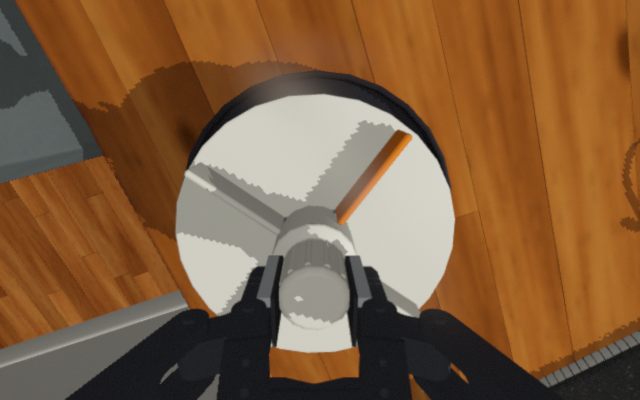

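The wheel is held level and centred between the fingers. The orange blade runs from about (343,222) to (407,135). Next I compute the wheel's angle and the remaining shift.

```bash
python3 - <<'E'
from h import *
c=np.load("w3.npy",allow_pickle=True).item(); z=.141-.0402+.025
hsv=cv2.cvtColor(c["color"],cv2.COLOR_BGR2HSV); k=np.zeros(hsv.shape[:2],np.uint8); cv2.circle(k,(375,178),62,255,-1)
m=cv2.inRange(hsv,(5,140,150),(16,255,255))&k; m=cv2.morphologyEx(m,cv2.MORPH_OPEN,np.ones((3,3))); n,l,st,ce=cv2.connectedComponentsWithStats(m); i=1+st[1:,4].argmax(); ys,xs=np.nonzero(l==i); print(st[i])
P=np.array([cast(c,u,v,z)[:2] for u,v in zip(xs,ys)]); a=P.mean(0); V=np.linalg.svd(P-a,full_matrices=False)[2][0]; t=(P-a)@V
s=sensors.get_state()["tcp_pos"]; print(a,t.min(),t.max(),np.arctan(V[1]/V[0]),"from tcp",np.arctan2(a[1]-s[1],a[0]-s[0]),np.linalg.norm(a-s[:2]))
E
```

```text
[339 134  73  90 647]
[ 0.49696577 -0.21512694] -0.02478223695282267 0.029638336744079244 0.6040881044099584 from tcp 0.6023538254328108 0.0540418330227413
```

```bash
python3 -m handwheel '[[-4,2,8,0,0.2],[-6,3,18,0,0.2],[-6,3,27,0,0.2],[-6,3,32,0,0.2],[-6,3,36,0,0.2],[-6,3,40,0,0.2],[-6,3,40,0,0.2],[-6,3,40,0,0.2]]'
python3 -c "
from h import *
shift(.453,-.2517,.0785);print(sensors.get_state()['wrist_force'])"
```

```text
clock: 10.4
tcp_pos: [0.4533, -0.253, 0.1012]
orientation: [-0.004, 0.82, 0.573, 0.001]
wrist_force: [1.0, 0.2, -1.9]
finger_gap: 0.029
grip_force: 59.6
tool shift mm [ 0.9 -0.6 22.7] q6 1.255 yaw x 1.22 clock 10.4
[ 1.0493681   0.18221727 -1.92944058]
```

```bash
python3 -m handwheel '[[0,0,3,0,0.2],[0,0,6,0,0.2],[0,0,9,0,0.2],[0,0,11,0,0.2],[0,0,11,0,0.2]]'
python3 -m handwheel '[[0,0,2,0,0.2],[0,0,4,0,0.2],[0,0,5,0,0.2],[0,0,5,0,0.2]]'
```

```text
clock: 10.9
tcp_pos: [0.4529, -0.2526, 0.0897]
orientation: [-0.005, 0.82, 0.573, 0.001]
wrist_force: [-0.2, 0.4, -3.1]
finger_gap: 0.0288
grip_force: 59.6
clock: 11.3
tcp_pos: [0.453, -0.2526, 0.0849]
orientation: [-0.004, 0.82, 0.573, 0.001]
wrist_force: [-1.4, -0.6, -3.2]
finger_gap: 0.0291
grip_force: 59.5
```

The underside is at 44.7 mm, below the 47 mm lug tops, with no force, so the slot is over the lugs. I lower it the rest of the way.

```bash
python3 -m handwheel '[[0,0,2,0,0.2],[0,0,4,0,0.2],[0,0,5,0,0.2],[0,0,5,0,0.2]]'
python3 -m handwheel '[[0,0,1,0,0.2],[0,0,1.5,0,0.2],[0,0,1.5,0,0.2],[0,0,1.5,0,0.2]]'
```

```text
clock: 11.7
tcp_pos: [0.453, -0.2526, 0.0798]
orientation: [-0.004, 0.82, 0.573, 0.001]
wrist_force: [-1.6, -0.5, -3.8]
finger_gap: 0.029
grip_force: 59.5
clock: 12.1
tcp_pos: [0.453, -0.2527, 0.0786]
orientation: [-0.004, 0.82, 0.573, 0.001]
wrist_force: [-2.7, 0.5, -1.4]
finger_gap: 0.0288
grip_force: 59.7
```

```bash
python3 -m handwheel '[[0,0,0.3,0,0.2],[0,0,0.3,0,0.2],[0,0,0.3,-0.07,0.2],[0,0,0.3,-0.17,0.2],[0,0,0.3,-0.28,0.2],[0,0,0.3,-0.4,0.2]]'
python3 -m handwheel '[[0,0,0,-0.12,0.2],[0,0,0,-0.24,0.2],[0,0,0,-0.36,0.2],[0,0,0,-0.48,0.2],[0,0,0,-0.6,0.2],[0,0,0,-0.72,0.2]]'
```

```text
clock: 12.7
tcp_pos: [0.4529, -0.2525, 0.0785]
orientation: [-0.004, 0.688, 0.726, 0.002]
wrist_force: [-3.7, 2.3, 1.2]
finger_gap: 0.029
grip_force: 60.1
clock: 13.3
tcp_pos: [0.4525, -0.252, 0.0786]
orientation: [-0.004, 0.388, 0.922, 0.003]
wrist_force: [-4.8, 3.4, 3.8]
finger_gap: 0.0293
grip_force: 60.3
```

```bash
python3 -m handwheel '[[0,0,0,-0.13,0.2],[0,0,0,-0.26,0.2],[0,0,0,-0.39,0.2],[0,0,0,-0.52,0.2],[0,0,0,-0.65,0.2],[0,0,0,-0.78,0.2]]'
python3 -c "
from h import *
s=sensors.get_state();print(s['wrist_force'],s['ft_torque']);shift(.453,-.2517,.0785)"
```

```text
clock: 13.9
tcp_pos: [0.4519, -0.2515, 0.0786]
orientation: [-0.003, 0.008, 1.0, 0.005]
wrist_force: [-6.8, 3.6, 5.8]
finger_gap: 0.0291
grip_force: 60.6
[-6.84855066  3.62549931  5.7575243 ] [ 0.86207033  1.57591109 -0.03121525]
tool shift mm [-1.1 -0.1  0.1] q6 -0.65 yaw x 3.126 clock 13.9
```

The side load is growing because of a small tilt in the grip. The wheel is home, so I release it and grip again to relax it.

```bash
python3 -m handwheel '[[0,0,0,0,0.5],[0,0,0,0,0.5],[0,0,0,0,0.5]]'
python3 -m handwheel '[[0,0,0,0,0.2],[0,0,0,0,0.2],[0,0,0,0,0.2],[0,0,0,0,0.2]]' 40
python3 -c "
from h import *
s=sensors.get_state();print(s['wrist_force'],s['ft_torque']);shift(.453,-.2517,.0785)"
```

```text
clock: 14.2
tcp_pos: [0.4542, -0.2534, 0.0788]
orientation: [-0.001, 0.011, 1.0, 0.003]
wrist_force: [0.6, 0.5, -0.1]
finger_gap: 0.0431
grip_force: 0.0
clock: 14.6
tcp_pos: [0.4537, -0.2529, 0.0786]
orientation: [-0.001, 0.011, 1.0, 0.004]
wrist_force: [1.0, 1.0, 2.7]
finger_gap: 0.0296
grip_force: 39.4
[0.99512029 1.04544708 2.74411517] [ 0.18433653 -0.26870017 -0.00042425]
tool shift mm [0.7 1.2 0.2] q6 -0.645 yaw x 3.12 clock 14.6
```

```bash
python3 -m handwheel '[[0.5,0.5,0,-0.1,0.2],[0.5,0.8,0,-0.23,0.2],[0.5,0.8,0,-0.36,0.2],[0.5,0.8,0,-0.49,0.2],[0.5,0.8,0,-0.62,0.2],[0.5,0.8,0,-0.75,0.2],[0.5,0.8,0,-0.88,0.2],[0.5,0.8,0,-1.0,0.2]]'
python3 -m handwheel '[[0,0,0,-0.13,0.2],[0,0,0,-0.26,0.2],[0,0,0,-0.39,0.2],[0,0,0,-0.52,0.2],[0,0,0,-0.65,0.2],[0,0,0,-0.78,0.2],[0,0,0,-0.9,0.2],[0,0,0,-1.0,0.2]]'
python3 -c "
from h import *
s=sensors.get_state();print(s['wrist_force'],s['ft_torque']);shift(.453,-.252,.0785)"
```

```text
clock: 15.4
tcp_pos: [0.4525, -0.251, 0.0786]
orientation: [0.001, -0.472, 0.881, 0.005]
wrist_force: [-0.9, 4.7, 6.0]
finger_gap: 0.0292
grip_force: 39.9
clock: 16.2
tcp_pos: [0.4505, -0.2509, 0.0786]
orientation: [-0.002, 0.837, -0.547, -0.006]
wrist_force: [-6.1, 2.7, 10.2]
finger_gap: 0.0293
grip_force: 40.4
[-6.11379266  2.72179835 10.18454933] [ 0.61754738  1.39749453 -0.08011464]
tool shift mm [ 2.  -1.8  0. ] q6 -2.649 yaw x -1.159 clock 16.2
```

The shaft is now 3.9 rad round. I release, unwind the wrist by 3 rad and regrip for the rest.

```bash
python3 -m handwheel '[[0,0,0,0,0.7],[0,0,0,0,0.7],[0,0,0,0,0.7],[0,0,-1,0.14,0.7],[0,0,-1,0.28,0.7],[0,0,-1,0.42,0.7],[0,0,-1,0.56,0.7],[0,0,-1,0.7,0.7]]'
python3 -m handwheel '[[0,0,0,0.14,0.7],[0,0,0,0.28,0.7],[0,0,0,0.42,0.7],[0,0,0,0.56,0.7],[0,0,0,0.7,0.7],[0,0,0,0.84,0.7],[0,0,0,0.98,0.7],[0,0,0,1.12,0.7]]'
python3 -m handwheel '[[0,0,0,0.14,0.7],[0,0,0,0.28,0.7],[0,0,0,0.42,0.7],[0,0,0,0.56,0.7],[0,0,0,0.7,0.7],[0,0,0,0.84,0.7],[0,0,0,0.98,0.7],[0,0,0,1.12,0.7]]'
python3 -m handwheel '[[0,0,0,0,0.7],[0,0,0,0,0.7]]'
python3 -c "
from h import *
s=sensors.get_state();print(s['wrist_force'],s['ft_torque']);shift(.4525,-.252,.0785)"
```

```text
clock: 17.0
tcp_pos: [0.4528, -0.252, 0.0791]
orientation: [0.001, -0.594, 0.804, 0.004]
wrist_force: [-0.7, -0.5, -0.7]
finger_gap: 0.0596
grip_force: 0.0
clock: 17.8
tcp_pos: [0.4527, -0.252, 0.0791]
orientation: [-0.001, -0.076, 0.997, 0.004]
wrist_force: [0.3, 0.8, 0.4]
finger_gap: 0.0599
grip_force: 0.0
clock: 18.6
tcp_pos: [0.4528, -0.252, 0.0791]
orientation: [-0.003, 0.465, 0.885, 0.003]
wrist_force: [0.3, -0.4, -0.5]
finger_gap: 0.0597
grip_force: 0.0
clock: 18.8
tcp_pos: [0.4527, -0.2519, 0.0792]
orientation: [-0.003, 0.461, 0.887, 0.003]
wrist_force: [-0.5, 0.3, 0.0]
finger_gap: 0.0597
grip_force: 0.0
[-0.52268271  0.34017541  0.04995231] [-0.02314241  0.0024298  -0.02973536]
tool shift mm [ 0.1 -0.2  0.7] q6 0.293 yaw x 2.183 clock 18.8
```

```bash
python3 -m handwheel '[[0,0,0,0,0.2],[0,0,0,0,0.2],[0,0,0,0,0.2],[0,0,0,0,0.2],[0,0,0,0,0.2]]' 30
python3 -m handwheel '[[0,0,0,-0.1,0.2],[0,0,0,-0.24,0.2],[0,0,0,-0.38,0.2],[0,0,0,-0.52,0.2],[0,0,0,-0.66,0.2],[0,0,0,-0.8,0.2],[0,0,0,-0.94,0.2],[0,0,0,-1.08,0.2]]'
python3 -m handwheel '[[0,0,0,-0.14,0.2],[0,0,0,-0.26,0.2],[0,0,0,-0.26,0.2],[0,0,0,-0.26,0.5],[0,0,0,-0.26,0.5],[0,0,0,-0.26,0.5]]'
python3 -m handwheel '[[0,0,0,0,0.2],[0,0,0,0,0.2],[0,0,0,0,0.2],[0,0,0,0,0.2]]' 30
python3 -c "
from h import *
s=sensors.get_state();print(s['wrist_force'],s['ft_torque']);shift(.4525,-.252,.0785)"
```

```text
clock: 19.3
tcp_pos: [0.4527, -0.252, 0.0794]
orientation: [-0.003, 0.462, 0.887, 0.003]
wrist_force: [0.1, -0.1, 1.4]
finger_gap: 0.0297
grip_force: 29.7
clock: 20.1
tcp_pos: [0.4519, -0.2512, 0.0792]
orientation: [-0.002, -0.062, 0.998, 0.005]
wrist_force: [-3.3, 1.3, 3.1]
finger_gap: 0.0298
grip_force: 29.6
clock: 20.7
tcp_pos: [0.4531, -0.2522, 0.0794]
orientation: [-0.0, -0.188, 0.982, 0.004]
wrist_force: [-0.2, -0.6, 0.0]
finger_gap: 0.043
grip_force: 0.0
clock: 21.1
tcp_pos: [0.4529, -0.252, 0.0795]
orientation: [-0.001, -0.188, 0.982, 0.004]
wrist_force: [0.5, 1.6, 2.2]
finger_gap: 0.0297
grip_force: 29.6
[0.47449557 1.59517357 2.15427301] [ 0.0724318  -0.02687994  0.02256168]
tool shift mm [0.4 0.2 1. ] q6 -1.044 yaw x -2.763 clock 21.1
```

```bash
python3 -m handwheel '[[0,0,0,-0.1,0.2],[0,0,0,-0.24,0.2],[0,0,0,-0.38,0.2],[0,0,0,-0.52,0.2],[0,0,0,-0.66,0.2],[0,0,0,-0.8,0.2],[0,0,0,-0.94,0.2],[0,0,0,-1.08,0.2]]'
python3 -m handwheel '[[0,0,0,-0.14,0.2],[0,0,0,-0.28,0.2],[0,0,0,-0.4,0.2],[0,0,0,-0.45,0.2],[0,0,0,-0.45,0.2],[0,0,0,-0.45,0.2]]'
python3 -m handwheel '[[0,0,0,0,0.5],[0,0,0,0,0.8],[0,0,0,0,0.9],[0,0,0,0,0.9],[0,0,-10,0,0.9],[0,0,-30,0,0.9],[0,0,-60,0,0.9],[0,0,-90,0,0.9]]'
python3 -m handwheel '[[0,0,-15,0,0.9],[0,0,-30,0,0.9],[0,0,-30,0,0.9],[0,0,-30,0,0.9]]'
python3 - <<'E'
from h import *
c=imaging.read_camera("wrist"); cv2.imwrite("pics/w4.png",c["color"]); np.save("w4.npy",c,allow_pickle=True)
print(proj(c,(.4525,-.252,.042)))
hsv=cv2.cvtColor(c["color"],cv2.COLOR_BGR2HSV); z=c["z_map"]; R=rot(c["rotation"])
for r in (60,70):
  for a in np.arange(0,6.2,.785)+.2:
    u,v=proj(c,(.4525+r/1e3*np.cos(a),-.252+r/1e3*np.sin(a),.042)); i,j=int(round(v)),int(round(u))
    p=cast(c,j,i,.042)-c["xyz"]; d=R[:,2]@p; print(r,a.round(2),(c["xyz"]+p*z[i,j]/d)[2].round(4))
E
```

```text
clock: 21.9
tcp_pos: [0.4515, -0.2511, 0.0795]
orientation: [0.001, -0.668, 0.744, 0.005]
wrist_force: [-4.2, 3.3, 6.4]
finger_gap: 0.03
grip_force: 30.0
clock: 22.5
tcp_pos: [0.4511, -0.2513, 0.0795]
orientation: [-0.002, 0.816, -0.578, -0.005]
wrist_force: [-5.1, 2.5, 6.7]
finger_gap: 0.0297
grip_force: 30.0
clock: 23.3
tcp_pos: [0.4527, -0.2525, 0.1707]
orientation: [-0.002, 0.816, -0.578, -0.004]
wrist_force: [0.5, 0.2, 0.7]
finger_gap: 0.0768
grip_force: 0.0
clock: 23.7
tcp_pos: [0.4532, -0.253, 0.1996]
orientation: [-0.002, 0.816, -0.578, -0.003]
wrist_force: [-0.5, -0.7, -0.0]
finger_gap: 0.077
grip_force: 0.0
[315.86681713 185.68467905]
60 0.2 0.0414
60 0.99 0.042
60 1.77 0.0412
60 2.56 0.0419
60 3.34 0.0407
60 4.12 0.0399
60 4.91 0.04
60 5.7 0.0413
70 0.2 0.0406
70 0.99 0.0417
70 1.77 0.0412
70 2.56 0.0402
70 3.34 0.041
70 4.12 0.0413
70 4.91 0.042
70 5.7 0.0413
```

View pics/w4.png

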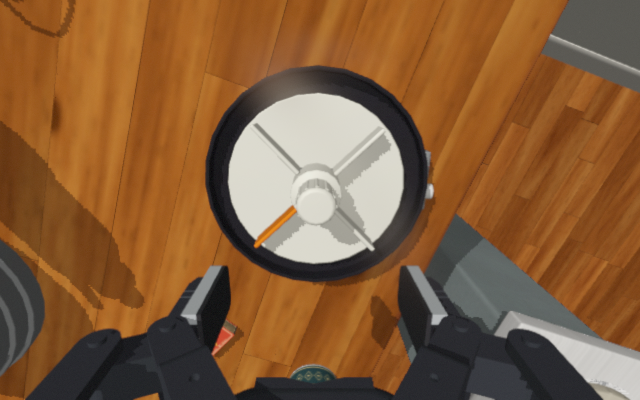

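The wheel sits centred and level inside the rim, with the disc top at about 41 mm against an expected 42. I check the orange blade's final angle: outer end at (257,245), inner at (297,207).

```bash
python3 - <<'E'
from h import *
c=np.load("w4.npy",allow_pickle=True).item(); a=cast(c,257,245,.063);b=cast(c,297,207,.063); print(a,b,"orange",np.arctan2(*(a-b)[1::-1]),"-> turned",2*np.pi+np.arctan2(*(a-b)[1::-1])-.604)
q=cast(c,316,204,.104); print("knob",q)
s=sensors.get_state(); print(s["wrist_force"],s["clock"],np.abs(s["qvel"]).max())
E
```

```text
[ 0.48687189 -0.18609115  0.063     ] [ 0.46381868 -0.2335433   0.063     ] orange 1.1185569468214644 -> turned 6.797742254001051
knob [ 0.45376554 -0.25492729  0.104     ]
[ 0.14779798  0.41352704 -0.65770646] 23.75 0.01522345358254983
```

The wheel has turned 6.8 rad from its seated angle, it is home and at rest, and the hand is clear. Handing in.

```bash
python3 -c "
from h import *
print(workorder.hand_in())"
```

```text
the job is handed in; nothing more can be done
None
```

The fan wheel is fully home on the drive shaft, has been turned about 6.8 rad (just over one full turn) and is at rest with the hand clear; the job was handed in at about 24 s, and hand-in gave no verdict.

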